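# Fold down the works front with the hook pole

## Task

On the model railway, pick up the pole with the hooked end, put its hook through the steel ring on top of the ochre works building and pull the window front down as far as it goes, using the pole and not the gripper. Unhook the pole and lay it back down flat on the board, the way up that it lay before. Leave the black engine where it stands.

Things in the scene. Friction and masses are not known exactly. Their poses are not given: they have to be found in the camera images.
- hook_pole: pole, 120 g. Wooden handle 240 mm long (x), 20 wide, 24 high, balancing near its middle; origin: centre of its underside, x towards the hook, z up. An 8 mm steel rod goes on in line, 12 mm above the underside, to x = 175, then bends square to +y for 45 mm: the hook, lying flat. The other pole, same handle but straight rod, is not for this; they may have swapped places.
- hook (a point): middle of the hook's bent leg, at (175, 22, 12) mm in the pole's frame; axes as the pole's; the leg runs along y and its tip is 27 mm further on in +y
- eye (a point): centre of the steel ring (inner diameter 36 mm, bar 6) on the front's top edge, 265 mm up when shut and 25 above panel top and works' flat roof. Axes turn with the front: y level, through the ring's hole; z from hinge to ring, the hinge line 145 mm away along -z; -x the way the front faces and folds. Panel 8 thick, 200 wide, 120 high.
- works_front (a joint): fold of the works' front in rad: 0 upright and shut, 1.1 all the way down at its stop (the front then slopes 63 degrees from upright, towards -x). The hinge is stiff: it stays where it is left and takes about 1 to 3 N at the ring.
- engine: black model locomotive 150 mm long, 40 wide, 61 high, loose on the track in front of the works; origin at the centre of its underside, x along its length

How it is judged:
On the way, in this order (a step that is already met when the one before it is completed fails the run):
1. the hook is through the ring, the front still up (distance between hook and eye below 0.026 m and value of joint works_front below 0.4 rad), for 0.1 s.
2. the front has been pulled down with the hook in the ring (distance between hook and eye below 0.032 m and value of joint works_front above 0.95 rad), for 0.1 s.
At the end, for the whole second after the job is handed in: the front is folded down to within 0.15 rad of its stop, and the hook pole lies at rest flat on the board, on its underside (within 11 degrees, less than 30 mm up) (value of joint works_front above 0.95 rad and height (world z) of hook_pole below 0.03 m and height (world z) of hook below 0.05 m and angle between hook_pole's own z axis and vertical below 0.2 rad and linear speed of hook_pole below 0.02 m/s); the robot touches nothing.
It fails at once if the gripper or arm pushes the front itself (contact force between any of the fingers, the arm and works_front above 2 N).
It fails at once if the black engine is shifted by more than 30 mm (distance of engine from where it was at the start of the episode above 0.03 m).
It also fails if it takes over 58 s, if anything falls off the work surface, if the arm or the gripper's body presses on something with over 40 N, if the wrist force passes 120 N, or if a joint passes its speed limit or range.

## Robot

A 7-joint arm with a two-finger parallel gripper is mounted at the origin on the work surface. World frame = base frame: x ahead of the robot, y to its left, z up, the work surface at z = 0. Lengths are in m, angles in rad, forces in N, time in s.
With the tool pointing down it reaches from about 0.4 to 0.85 m from the base axis. Payload 6.9 kg.
Tool frame: the origin (TCP) lies where the fingers leave the gripper's body, on its centre line; the fingertips stand 73 mm ahead of it and the grasp point (between the pads) lies 54 mm ahead of it; z points along the fingers, y is the line along which they close (so a half turn about z gives the same grasp; the last joint's range is limited). The gripper opens to 85 mm and grips with 20 to 120 N. Pads are 22 mm wide; open, the fingers measure 114 mm over their backs; the gripper's body (76 mm by 85 mm) begins 54 mm behind the grasp point. The pads swing forward as they close: fully open they stand 13 mm farther back than shut.
Start: joints at [-1.026, 0.507, -0.238, 1.5, 0.126, 1.149, -0.155], TCP at [0.266, 0.566, 0.304] pointing down, gripper open.
Joint ranges: [-3.08, 3.08], [-0.24, 2.05], [-1.43, 1.35], [0, 2.5], [-1.52, 4.66], [0.17, 1.96], [-2.89, 2.89]. Speed limits (rad/s): [2.39, 2.39, 3.14, 3.14, 3.14, 3.14, 3.14].

## Interface

Orientations are given as a 3x3 rotation matrix whose columns are the frame's x, y, z axes.
In Python, from rig import bot gives the robot as it stands.
- The arm moves only by the tool shift_gripper, called after ">>>" as a command line: name --argument value ..., lists and objects as JSON in quotes. Schema: {"type":"object","properties":{"steps":{"type":"array","items":{"type":"array","items":{"type":"array","items":{"type":"number"},"minItems":6,"maxItems":6},"minItems":1,"maxItems":10},"minItems":1,"maxItems":1},"finger_gap":{"type":"number"},"force":{"type":"number"},"only":{"type":"string"},"quiet":{"type":"boolean"},"lines":{"type":"string"}},"required":["steps"],"additionalProperties":false}. steps is a list that holds a single list of rows (three levels of brackets), with 1 to 10 rows, each of 6 numbers: dx, dy, dz in m, then a rotation vector rx, ry, rz in rad; each row shifts and turns the commanded pose from where the row before left it, along the tool's axes as they then stand; what a row does not reach is not made up. A row lasts 1/10 s, in which the tool goes at most 0.05 m and 0.15 rad, less where a joint would pass 70% of its speed; a pose out of reach is approached as far as the arm can. finger_gap is the finger opening in m, set as the call begins (left out keeps the last). The fingers move at their own pace and stop on an object; force is the grip in N (left out, the last holds). Time passes only in rows, so rows that do not move let the fingers close. The tool returns the time, the measured TCP pose, the force, the opening and the grip force at its end. only (a regular expression) keeps the lines of the reply that match it, lines (a string "A,B") keeps lines A to B, and quiet returns only ok. Input that does not fit is refused with a message, and nothing moves.
- bot.get_obs(): the state, without advancing time (a new reading comes with each control period).
- bot.capture(name): name is "scene" or "top" or "wrist"; returns the picture (420x560x3 uint8, blue, green, red); there is no depth.
- bot.camera_info(name): a dict with "fovy" (degrees; the focal length in pixels is half the picture's height over the tangent of half this angle, whatever the lens; pixels are square), "cx", "cy" (the principal point, pixels), "rvec" (rotation vector, rad) and "tvec" (3), from world to camera coordinates, as OpenCV has them; the wrist camera has in their place "hand_eye" (4x4, takes a point from camera to tool coordinates, whose origin is the TCP and whose axes are the flange's). Camera axes: x right, y down, z forward; pixel columns grow to the right and rows downward; lengths in m; the calibration is good to about 2 mm. A picture is of the moment at which its call begins: read the wrist's pose just before it. camera_info takes no time and is no camera call.
- bot.close_job(): hands the job in; it is judged then, once.
The state is a dict: "time_s": time; "q": joint angles; "joint_velocities": joint speeds; "tau": joint torques, N m; "eef_pos": TCP position; "tool_rot": TCP orientation; "contact_force": force on the tool from outside, world axes, zero at the start; "torque": the same for the moment, N m; "width": finger opening in m; "grip_force": force on a finger pad.
Only numpy, scipy, OpenCV 4.12 (cv2) and the standard library are available. Lean on these libraries where they do the work, as an engineer would, in place of code of your own. Each camera call takes 0.05 s, during which the arm holds its last target. There are 200 camera calls.

## Working session

There is one attempt and no reset: what is moved stays moved. The work goes in short steps, Python scripts to look and compute and a tool call to move; the robot and the scene stay as the last step left them, time stands still between calls to the robot, and variables do not carry over. Pictures are saved under pics/ and viewed, at most 10 in all, crops included, and the job is handed in when it is done.

```bash
ls; mkdir -p pics
```

Run:
```python
from rig import bot
import cv2
for n in("scene","top"):
    cv2.imwrite(f"pics/{n}0.png",bot.capture(n)); print(n,bot.camera_info(n))
o=bot.get_obs();print(o);print(bot.camera_info("wrist"))
```

```text
pics
rig.py
scene {'fovy': 44.34589967084747, 'cx': 272.37204730244633, 'cy': 206.89033553508355, 'rvec': array([ 2.0447463 ,  1.0741436 , -0.53517159]), 'tvec': array([-0.39230794, -0.12826869,  1.6623496 ])}
top {'fovy': 54.59068721838259, 'cx': 279.0388689135928, 'cy': 213.97531469635854, 'rvec': array([ 2.13308107, -2.11149463,  0.14245634]), 'tvec': array([0.10250402, 0.57423258, 1.10295051])}
{'time_s': 0.1, 'q': array([-1.02649155,  0.50826623, -0.23753895,  1.50099364,  0.12572051,
        1.14891555, -0.15481002]), 'joint_velocities': array([ 0.00012779, -0.00012409, -0.00058207, -0.00148349,  0.00216354,
       -0.00064976, -0.00090693]), 'tau': array([-5.08599915e-03, -6.21828103e+01, -2.19447255e+00, -2.50202340e+01,
        1.25602854e-02,  7.83235591e-03, -2.26949697e-05]), 'eef_pos': array([0.26546659, 0.56546735, 0.30312257]), 'tool_rot': array([[-9.05265280e-01,  4.24846283e-01, -6.38834089e-04],
       [ 4.24846761e-01,  9.05264107e-01, -1.45792142e-03],
       [-4.10789242e-05, -1.59121224e-03, -9.99998733e-01]]), 'contact_force': array([-0.5265007 , -0.37934521, -0.42257525]), 'torque': array([0.00875339, 0.04871522, 0.01349378]), 'grip_force': 0.0, 'width': 0.08517713964753322}
{'fovy': 61.53653515603307, 'cx': 281.9488885558988, 'cy': 211.70982761890124, 'hand_eye': array([[ 9.33750552e-04, -9.51728140e-01, -3.06940834e-01,
         7.83252582e-02],
       [ 9.99999023e-01,  1.20805885e-03, -7.03699025e-04,
         5.84037473e-04],
       [ 1.04053276e-03, -3.06939877e-01,  9.51728338e-01,
        -7.08766679e-02],
       [ 0.00000000e+00,  0.00000000e+00,  0.00000000e+00,
         1.00000000e+00]])}
```

View pics/scene0.png

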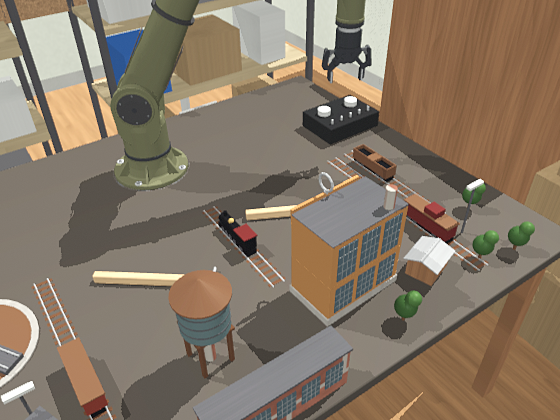

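View pics/top0.png

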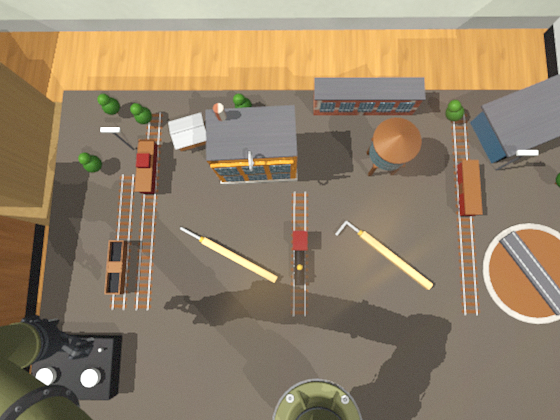

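Create h.py:
```python
import numpy as np,cv2
from rig import bot
def cam(n):
    c=bot.camera_info(n);f=210/np.tan(np.radians(c["fovy"]/2))
    if n=="wrist":
        o=bot.get_obs();T=np.array(c["hand_eye"]);R=o["tool_rot"]@T[:3,:3];C=o["tool_rot"]@T[:3,3]+o["eef_pos"]
    else:
        R=cv2.Rodrigues(c["rvec"])[0].T;C=-R@c["tvec"]
    return f,c["cx"],c["cy"],R,C
def ray(k,u):
    f,cx,cy,R,C=k;d=R@np.array([(u[0]-cx)/f,(u[1]-cy)/f,1]);return C,d/np.linalg.norm(d)
def onz(k,u,z):
    C,d=ray(k,u);return C+d*(z-C[2])/d[2]
def tri(r1,r2):
    A=np.stack([r1[1],-r2[1]],1);s=np.linalg.lstsq(A,r2[0]-r1[0],rcond=None)[0]
    a=r1[0]+s[0]*r1[1];b=r2[0]+s[1]*r2[1];return (a+b)/2,np.linalg.norm(a-b)
```

Run:
```python
from h import *
im=cv2.imread("pics/top0.png");k=cam("top");s=cam("scene")
hsv=cv2.cvtColor(im,cv2.COLOR_BGR2HSV)
m=cv2.inRange(hsv,(18,50,150),(35,255,255));m[:,:320]=0;m[:220]=0;m[300:]=0;m[:,445:]=0
c=max(cv2.findContours(m,0,1)[0],key=cv2.contourArea)
r=cv2.minAreaRect(c);print(r)
for p in cv2.boxPoints(r):print(onz(k,p,.022))
print("rod",[onz(k,p,.012).round(3) for p in((347,222),(338,234))])
print("eng",[onz(k,p,.05).round(3) for p in((300,232),(299,285))])
print("roof",[onz(k,p,.24).round(3) for p in((206,109),(296,107),(208,160),(296,160))])
sc=cv2.imread("pics/scene0.png")
a=cv2.resize(im[130:200,190:310],None,fx=5,fy=5,interpolation=2);b=cv2.resize(sc[150:220,280:400],None,fx=5,fy=5,interpolation=2)
cv2.imwrite("pics/ring.png",np.hstack([a[:, :400],b[:, :400]]) if 0 else np.vstack([a[:300],b[:290]]))
```

```text
((389.4961853027344, 265.71923828125), (92.00337982177734, 25.434680938720703), 37.87498474121094)
[ 0.48235337 -0.08078494  0.022     ]
[ 0.54030988 -0.126112    0.022     ]
[ 0.38339476 -0.32414994  0.022     ]
[ 0.32805413 -0.27871136  0.022     ]
rod [array([ 0.557, -0.088,  0.012]), array([ 0.522, -0.061,  0.012])]
eng [array([0.522, 0.049, 0.05 ]), array([0.376, 0.051, 0.05 ])]
roof [array([0.803, 0.286, 0.24 ]), array([0.808, 0.064, 0.24 ]), array([0.673, 0.276, 0.24 ]), array([0.673, 0.063, 0.24 ])]
```

View pics/ring.png

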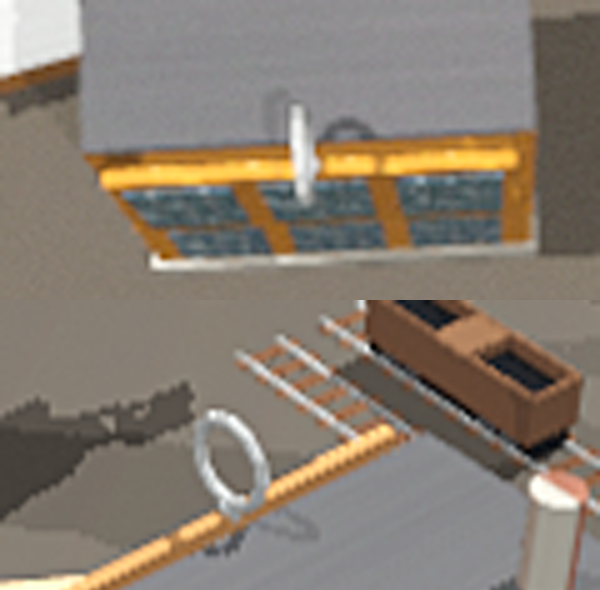

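The crop shows the ring centred at about (250.4, 161) in the top view and (326.2, 182.6) in the scene view. The panel's top edge runs from (210, 166) to (294, 161.6). The hooked pole is the right-hand one in the top view.

Run:
```python
from h import *
im=cv2.imread("pics/top0.png");k=cam("top");s=cam("scene")
print("eye",tri(ray(k,(250.4,161)),ray(s,(326.2,182.6))),onz(k,(250.4,161),.265))
a,b=onz(k,(210,166),.24),onz(k,(294,161.6),.24);print("edge",a,b,np.degrees(np.arctan2(*(a-b)[:2])))
a,b=onz(k,(220.5,183),.0),onz(k,(296,179),.0);print("base",a,b,np.degrees(np.arctan2(*(a-b)[:2])))
hsv=cv2.cvtColor(im,cv2.COLOR_BGR2HSV)
m=cv2.inRange(hsv,(18,70,200),(35,255,255));m[:,:350]=0;m[:225]=0;m[300:]=0;m[:,445:]=0
c=max(cv2.findContours(m,0,1)[0],key=cv2.contourArea)
r=cv2.minAreaRect(c);print(r)
P=np.array([onz(k,p,.022) for p in cv2.boxPoints(r)]);print(P)
print("ctr",P.mean(0))
e=max([P[1]-P[0],P[2]-P[1]],key=np.linalg.norm);print("yaw",np.degrees(np.arctan2(e[1],e[0])),np.linalg.norm(P[1]-P[0]),np.linalg.norm(P[2]-P[1]))
```

```text
eye (array([0.66454656, 0.17204837, 0.26233122]), np.float64(0.003059073877552722)) [0.66288127 0.17044568 0.265     ]
edge [0.65755456 0.27048556 0.24      ] [0.6693298 0.0680759 0.24     ] -3.3294448044438822
base [0.67405617 0.28679965 0.        ] [0.68757489 0.06044003 0.        ] -3.4177773544032273
((394.82012939453125, 259.0865173339844), (91.3923568725586, 7.958251476287842), 37.746803283691406)
[[ 0.52054557 -0.11224508  0.022     ]
 [ 0.53878978 -0.12645333  0.022     ]
 [ 0.38341156 -0.3235272   0.022     ]
 [ 0.3659859  -0.30928227  0.022     ]]
ctr [ 0.4521832  -0.21787697  0.022     ]
yaw -128.2531757864022 0.023124141441208283 0.2509591640844381
```

Add to h.py:
```python
def goal(p,yaw):
    "remaining shift in tool axes, then remaining rotation vector, to tool-down with tool x at yaw (deg)"
    from scipy.spatial.transform import Rotation as Ro
    o=bot.get_obs();R=o["tool_rot"];a=np.radians(yaw);c,s=np.cos(a),np.sin(a)
    G=np.array([[c,s,0],[s,-c,0],[0,0,-1.]])
    print("t",o["time_s"],"p",o["eef_pos"].round(4),"d",(R.T@(np.array(p)-o["eef_pos"])).round(4),"after turn",(G.T@(np.array(p)-o["eef_pos"])).round(4),"rot",Ro.from_matrix(R.T@G).as_rotvec().round(4),"F",o["contact_force"].round(1),"w",o["width"].round(4),"q",o["q"].round(2))
```

```text
(no output)
```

>>> shift_gripper --steps '[[[-0.029, -0.032, 0, 0, 0, 0], [-0.029, -0.032, 0, 0, 0, 0], [-0.029, -0.032, 0, 0, 0, 0], [-0.029, -0.032, 0, 0, 0, 0], [-0.029, -0.032, 0, 0, 0, 0], [-0.029, -0.032, 0, 0, 0, 0], [-0.029, -0.032, 0, 0, 0, 0], [-0.029, -0.032, 0, 0, 0, 0], [-0.029, -0.032, 0, 0, 0, 0]]]' --finger_gap 0.085 --force 60

```text
time_s: 1.0
eef_pos: [0.3795, 0.1923, 0.3038]
tool_rot: [[-0.905, 0.425, -0.0], [0.425, 0.905, -0.0], [0.0, -0.0, -1.0]]
contact_force: [1.1, 0.7, 0.3]
width: 0.0849
grip_force: 0.0
```

>>> shift_gripper --steps '[[[-0.029, -0.032, 0, 0, 0, 0], [-0.029, -0.032, 0, 0, 0, 0], [-0.029, -0.032, 0, 0, 0, 0], [-0.029, -0.032, 0, 0, 0, 0], [-0.029, -0.032, 0, 0, 0, 0], [-0.029, -0.032, 0, 0, 0, 0], [-0.029, -0.032, 0, 0, 0, 0], [-0.029, -0.032, 0, 0, 0, 0], [-0.029, -0.032, 0, 0, 0, 0]]]'

```text
time_s: 1.9
eef_pos: [0.4935, -0.1791, 0.3037]
tool_rot: [[-0.905, 0.425, -0.0], [0.425, 0.905, 0.0], [0.0, -0.0, -1.0]]
contact_force: [0.7, 0.2, 0.3]
width: 0.0851
grip_force: 0.0
```

>>> shift_gripper --steps '[[[0, 0, 0, 0, 0, 0.15], [0, 0, 0, 0, 0, 0.15], [0, 0, 0, 0, 0, 0.15], [0, 0, 0, 0, 0, 0.15], [0, 0, 0, 0, 0, 0.15], [0, 0, 0, 0, 0, 0.15], [0, 0, 0, 0, 0, 0.15], [0, 0, 0, 0, 0, 0.15], [0, 0, 0, 0, 0, 0.15], [0, 0, 0, 0, 0, 0.15]]]'

```text
time_s: 2.9
eef_pos: [0.4932, -0.1773, 0.3036]
tool_rot: [[0.365, 0.931, -0.001], [0.931, -0.365, 0.0], [-0.0, -0.001, -1.0]]
contact_force: [-0.0, 0.0, -0.1]
width: 0.0851
grip_force: 0.0Traceback (most recent call last):
```

```bash
python3 -c 'from h import *;goal((.489,-.171,.25),51.75)'
```

```text
  File "<string>", line 1, in <module>
    from h import *;goal((.489,-.171,.25),51.75)
                    ~~~~^^^^^^^^^^^^^^^^^^^^^^^^
  File "h.py", line 22, in goal
    print("t",o["time_s"],"p",o["eef_pos"].round(4),"d",(R.T@(np.array(p)-o["eef_pos"])).round(4),"after turn",(G.T@(np.array(p)-o["eef_pos"])).round(4),"rot",Ro.from_matrix(R.T@G).as_rotvec().round(4),"F",o["contact_force"].round(1),"w",o["width"].round(4),"q",o["q"].round(2))
                                                                                                                                                                                                                                              ^^^^^^^^^^^^^^^^
AttributeError: 'float' object has no attribute 'round'
```

```bash
sed -i 's/o\["width"\].round(4)/round(o["width"],4)/' h.py
```

>>> shift_gripper --steps '[[[0, 0, 0, 0, 0, 0.147], [0, 0, 0, 0, 0, 0.147], [0, 0, 0, 0, 0, 0]]]'

```text
time_s: 3.2
eef_pos: [0.4933, -0.1771, 0.3035]
tool_rot: [[0.616, 0.788, -0.001], [0.788, -0.616, -0.0], [-0.001, -0.001, -1.0]]
contact_force: [0.3, 1.2, 0.3]
width: 0.0847
grip_force: 0.0
```

Run:
```python
from h import *
goal((.489,-.171,.25),51.75)
k=cam("wrist");im=bot.capture("wrist");cv2.imwrite("pics/w1.png",im)
hsv=cv2.cvtColor(im,cv2.COLOR_BGR2HSV)
m=cv2.inRange(hsv,(15,60,150),(35,255,255))
c=max(cv2.findContours(m,0,1)[0],key=cv2.contourArea);r=cv2.minAreaRect(c);print(r)
P=np.array([onz(k,p,.024) for p in cv2.boxPoints(r)]);print(P.round(4),P.mean(0))
```

```text
t 3.2 p [ 0.4933 -0.1771  0.3035] d [ 0.0022 -0.0071  0.0535] after turn [ 0.0022 -0.0071  0.0535] rot [-0.0008  0.0006  0.0037] F [0.3 1.2 0.3] w 0.0847 q [-0.06  0.39  0.51  1.77 -0.22  1.04 -0.13]
((276.0, 220.0), (222.0, 20.0), 90.0)
[[ 0.5237 -0.1137  0.024 ]
 [ 0.5387 -0.1254  0.024 ]
 [ 0.3855 -0.3231  0.024 ]
 [ 0.367  -0.3086  0.024 ]] [ 0.45373214 -0.21770071  0.024     ]
```

View pics/w1.png

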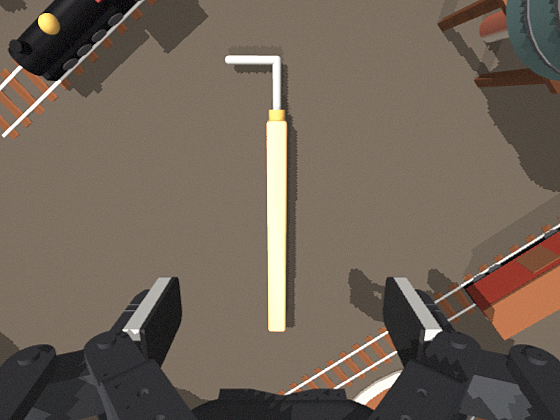

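The wrist view shows the hooked pole lying straight up the image. The handle covers columns 267–287 and rows 115–331. The rod's corner is at (277, 59) and the hook tip at (226, 59), and the fingers clear the pole on both sides.

Run:
```python
from h import *
k=cam("wrist")
x=np.array([.6195,.785,0]);y=np.array([-.785,.6195,0])
h=onz(k,(277,59),.012);b=onz(k,(277,331),.02);t=onz(k,(226,59),.012)
print(h,b,t,(h-b)@x,(t-h)@y, "origin from hook",h-.175*x,"from back",b+.12*x)
o=(h-.175*x+b+.12*x)/2
p=o+.06*x;print(p);goal((p[0],p[1],.076),51.75)
```

```text
[ 0.55933389 -0.08423848  0.012     ] [ 0.37609173 -0.31953873  0.02      ] [ 0.52110511 -0.05470729  0.012     ] 0.2982292041978263 0.04830416075587864 origin from hook [ 0.45092139 -0.22161348  0.012     ] from back [ 0.45043173 -0.22533873  0.02      ]
[ 0.48784656 -0.1763761   0.016     ]
t 3.25 p [ 0.4933 -0.1771  0.3036] d [-0.0026 -0.0046  0.2276] after turn [-0.0028 -0.0047  0.2276] rot [-0.0007  0.0006  0.009 ] F [ 0.2  0.5 -0.1] w 0.0848 q [-0.06  0.39  0.51  1.77 -0.22  1.04 -0.13]
```

>>> shift_gripper --steps '[[[-0.003, -0.005, 0.03, 0, 0, 0.007], [0, 0, 0.04, 0, 0, 0], [0, 0, 0.04, 0, 0, 0], [0, 0, 0.04, 0, 0, 0], [0, 0, 0.03, 0, 0, 0], [0, 0, 0.025, 0, 0, 0], [0, 0, 0.015, 0, 0, 0], [0, 0, 0.0075, 0, 0, 0], [0, 0, 0, 0, 0, 0]]]'

```text
time_s: 4.15
eef_pos: [0.4873, -0.1767, 0.0757]
tool_rot: [[0.619, 0.786, -0.001], [0.786, -0.619, 0.001], [-0.0, -0.002, -1.0]]
contact_force: [-0.3, -0.2, 0.6]
width: 0.0854
grip_force: 0.0
```

>>> shift_gripper --steps '[[[0, 0, 0, 0, 0, 0], [0, 0, 0, 0, 0, 0], [0, 0, 0, 0, 0, 0], [0, 0, 0, 0, 0, 0], [0, 0, 0, 0, 0, 0], [0, 0, 0, 0, 0, 0], [0, 0, 0, 0, 0, 0], [0, 0, 0, 0, 0, 0]]]' --finger_gap 0.0 --force 100

```text
time_s: 4.95
eef_pos: [0.4877, -0.1767, 0.0772]
tool_rot: [[0.62, 0.784, 0.001], [0.784, -0.62, 0.0], [0.001, 0.001, -1.0]]
contact_force: [-0.8, 0.9, 6.6]
width: 0.0181
grip_force: 98.2
```

```bash
python3 -c 'from h import *;goal((.4878,-.1764,.076),51.75)'
```

```text
t 4.95 p [ 0.4877 -0.1767  0.0772] d [ 0.0003 -0.0001  0.0012] after turn [ 0.0003 -0.0001  0.0012] rot [ 0.0005 -0.0007 -0.0014] F [-0.8  0.9  6.6] w 0.0181 q [ 0.09  0.67  0.33  2.04 -0.43  0.5   0.06]
```

>>> shift_gripper --steps '[[[0, 0, -0.02, 0, 0, 0], [0, 0, -0.04, 0, 0, 0], [0, 0, -0.04, 0, 0, 0], [0, 0, -0.04, 0, 0, 0], [0, 0, -0.04, 0, 0, 0], [0, 0, -0.04, 0, 0, 0], [0, 0, -0.03, 0, 0, 0]]]'

```text
time_s: 5.65
eef_pos: [0.4874, -0.1769, 0.329]
tool_rot: [[0.62, 0.784, 0.002], [0.784, -0.62, -0.0], [0.001, 0.002, -1.0]]
contact_force: [0.3, -0.1, -1.8]
width: 0.0181
grip_force: 98.0
```

>>> shift_gripper --steps '[[[0, 0, 0, 0, 0, 0.12], [0, 0, 0, 0, 0, 0.12], [0, 0, 0, 0, 0, 0.12], [0, 0, 0, 0, 0, 0.12], [0, 0, 0, 0, 0, 0.12], [0, 0, 0, 0, 0, 0.12], [0, 0, 0, 0, 0, 0.125], [0, 0, 0, 0, 0, 0]]]'

```text
time_s: 6.45
eef_pos: [0.4874, -0.1764, 0.3262]
tool_rot: [[0.998, 0.055, -0.001], [0.055, -0.998, 0.0], [-0.001, -0.0, -1.0]]
contact_force: [0.1, -0.4, -1.6]
width: 0.0178
grip_force: 98.0
```

```bash
python3 -c 'from h import *;goal((.5549,.0675,.328),3.35)'
```

```text
t 6.45 p [ 0.4874 -0.1764  0.3262] d [ 0.0809 -0.2398 -0.0018] after turn [ 0.0817 -0.2395 -0.0018] rot [-0.0002  0.0006 -0.0032] F [ 0.1 -0.4 -1.6] w 0.0178 q [-0.22  0.4   0.76  1.75 -0.3   1.12 -0.88]
```

>>> shift_gripper --steps '[[[0.0135, -0.04, 0, 0, 0, 0], [0.0135, -0.04, 0, 0, 0, 0], [0.0135, -0.04, 0, 0, 0, 0], [0.0135, -0.04, 0, 0, 0, 0], [0.0135, -0.04, -0.001, 0, 0, 0], [0.0135, -0.04, -0.001, 0, 0, 0], [0, 0, 0, 0, 0, 0], [0, 0, 0, 0, 0, 0]]]'

```text
time_s: 7.25
eef_pos: [0.5547, 0.0687, 0.3279]
tool_rot: [[0.998, 0.063, -0.001], [0.063, -0.998, -0.0], [-0.001, 0.0, -1.0]]
contact_force: [-0.1, -1.1, -1.1]
width: 0.0182
grip_force: 98.2
```

Run:
```python
from h import *
goal((.5549,.0675,.328),3.35)
a=bot.capture("top");b=bot.capture("scene")
a=cv2.resize(a[130:190,220:320],None,fx=6,fy=6,interpolation=2)
b=cv2.resize(b[150:190,270:370],None,fx=6,fy=6,interpolation=2)
cv2.imwrite("pics/hk.png",np.vstack([a,b]))
```

```text
t 7.25 p [0.5547 0.0687 0.3279] d [ 0.0001  0.0012 -0.0001] after turn [ 0.0001  0.0012 -0.0001] rot [0.0004 0.0009 0.0043] F [-0.1 -1.1 -1.1] w 0.0182 q [-0.64  0.46  0.73  1.65 -0.33  1.16 -1.33]
```

View pics/hk.png

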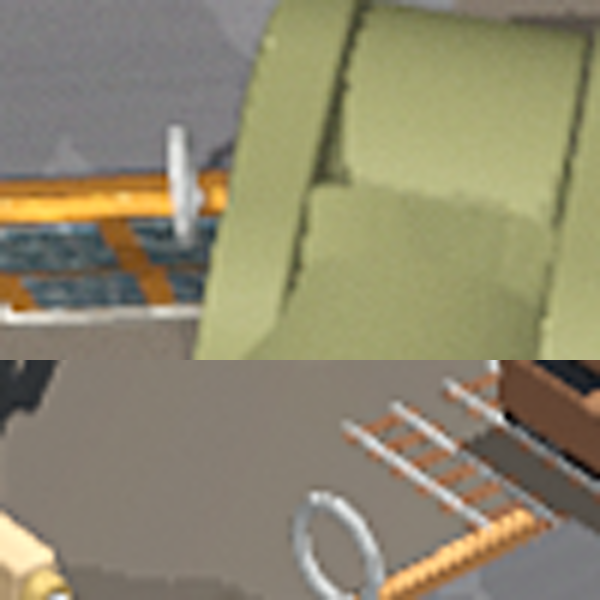

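The arm hides the hook in the top view. In the scene view the ring centre is near (326.5, 182), and I need a lower crop to see the hook.

Run:
```python
from h import *
b=bot.capture("scene");cv2.imwrite("pics/sc_full.png",b)
w=bot.capture("wrist")
b=cv2.resize(b[160:260,235:355],None,fx=5,fy=5,interpolation=2)
w=cv2.resize(w[:200,180:380],(200,500//5*2),interpolation=2)
c=np.zeros((500,800,3),np.uint8);c[:,:600]=b;c[:200,600:]=w
cv2.imwrite("pics/hk2.png",c)
s=cam("scene");R,t=s[3],s[4]
def pr(p):
    q=R.T@(np.array(p)-t);return (s[1]+s[0]*q[0]/q[2],s[2]+s[0]*q[1]/q[2])
o=bot.get_obs();T=o["tool_rot"]
for n,v in dict(corner=(.115,0,.064),mid=(.115,-.022,.064),tip=(.115,-.049,.064)).items():
    p=o["eef_pos"]+T@np.array(v);print(n,p.round(4),np.round(pr(p),1))
print("eye",np.round(pr((.664,.171,.264)),1))
```

```text
corner [0.6694 0.0723 0.2646] [290.1 199.3]
mid [0.6682 0.0942 0.2646] [298.1 195.3]
tip [0.6667 0.1212 0.2646] [307.7 190.5]
eye [325.  182.2]
```

View pics/hk2.png

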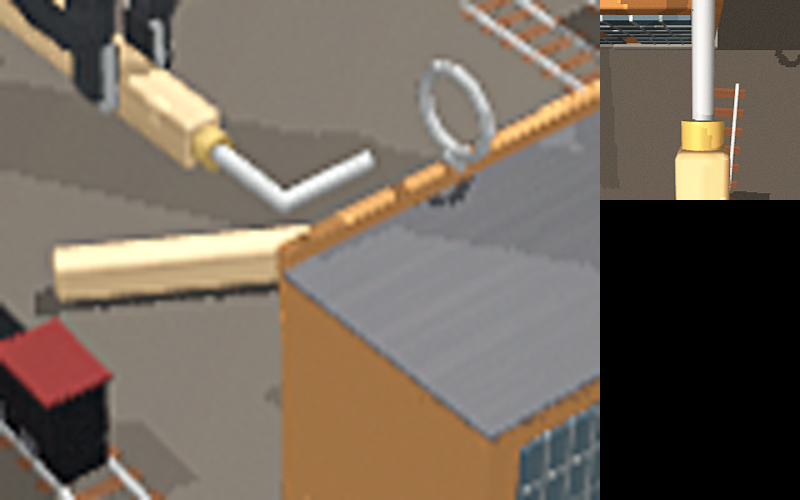

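The hook's corner is at (292, 200.6) and its tip at (309.4, 191.4). Extending the leg reaches the ring centre at (326.4, 182), so I'm sliding it straight in.

>>> shift_gripper --steps '[[[0, -0.015, 0, 0, 0, 0], [0, -0.015, 0, 0, 0, 0], [0, -0.015, 0, 0, 0, 0], [0, -0.015, 0, 0, 0, 0], [0, -0.013, 0, 0, 0, 0], [0, 0, 0, 0, 0, 0], [0, 0, 0, 0, 0, 0], [0, 0, 0, 0, 0, 0]]]'

```text
time_s: 8.25
eef_pos: [0.5507, 0.1395, 0.3285]
tool_rot: [[0.998, 0.056, 0.0], [0.056, -0.998, -0.001], [0.0, 0.001, -1.0]]
contact_force: [0.5, -0.9, -1.6]
width: 0.0179
grip_force: 98.2
```

Run:
```python
from h import *
b=bot.capture("scene");goal((.5505,.1423,.328),3.35)
cv2.imwrite("pics/hk3.png",cv2.resize(b[160:240,260:360],None,fx=6,fy=6,interpolation=2))
```

```text
t 8.3 p [0.5508 0.1394 0.3285] d [-0.0001 -0.003   0.0005] after turn [-0.0001 -0.003   0.0005] rot [ 0.0005 -0.0002 -0.0031] F [-0.7  0.2 -2.2] w 0.0182 q [-0.75  0.48  0.73  1.62 -0.34  1.17 -1.46]
```

View pics/hk3.png

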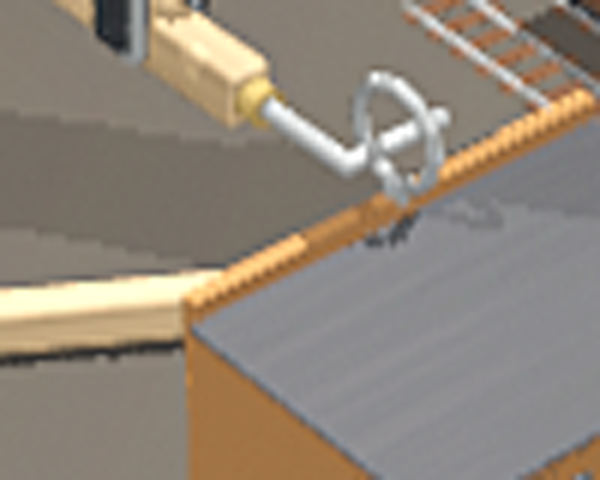

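The hook's leg runs through the ring, with its tip showing at (445, 118) in the crop. Now I'll pull along the hinge arc.

>>> shift_gripper --steps '[[[-0.0145, -0.002, 0.001, 0, 0, 0], [-0.0143, 0, 0.002, 0, 0, 0], [-0.014, 0, 0.0035, 0, 0, 0], [-0.0137, 0, 0.005, 0, 0, 0], [-0.013, 0, 0.0065, 0, 0, 0], [-0.0124, 0, 0.0075, 0, 0, 0], [0, 0, 0, 0, 0, 0]]]'

```text
time_s: 9.0
eef_pos: [0.4677, 0.1369, 0.3026]
tool_rot: [[0.998, 0.056, -0.001], [0.056, -0.998, 0.0], [-0.001, -0.0, -1.0]]
contact_force: [-0.4, 0.5, -1.6]
width: 0.0179
grip_force: 98.3
```

>>> shift_gripper --steps '[[[-0.0115, 0, 0.0085, 0, 0, 0], [-0.0106, 0, 0.010, 0, 0, 0], [-0.0095, 0, 0.011, 0, 0, 0], [-0.0085, 0, 0.0118, 0, 0, 0], [-0.007, 0, 0.0125, 0, 0, 0], [-0.006, 0, 0.0132, 0, 0, 0], [0, 0, 0, 0, 0, 0], [0, 0, 0, 0, 0, 0]]]'

```text
time_s: 9.8
eef_pos: [0.4174, 0.1344, 0.2368]
tool_rot: [[0.998, 0.056, 0.002], [0.056, -0.998, 0.0], [0.003, -0.0, -1.0]]
contact_force: [3.5, 0.4, 1.3]
width: 0.0177
grip_force: 98.6
```

Run:
```python
from h import *
b=bot.capture("scene");goal((.5505-.135*.998,.1423-.135*.058,.328-.0925),3.35)
cv2.imwrite("pics/hk4.png",cv2.resize(b[150:270,230:370],None,fx=5,fy=5,interpolation=2))
```

```text
t 9.85 p [0.4174 0.1345 0.2369] d [-0.0016 -0.0001  0.0014] after turn [-0.0016 -0.0001  0.0014] rot [-0.0003 -0.0026 -0.0026] F [2.8 0.2 1.2] w 0.0175 q [-0.9   0.37  0.73  2.07 -0.34  0.81 -1.48]
```

View pics/hk4.png

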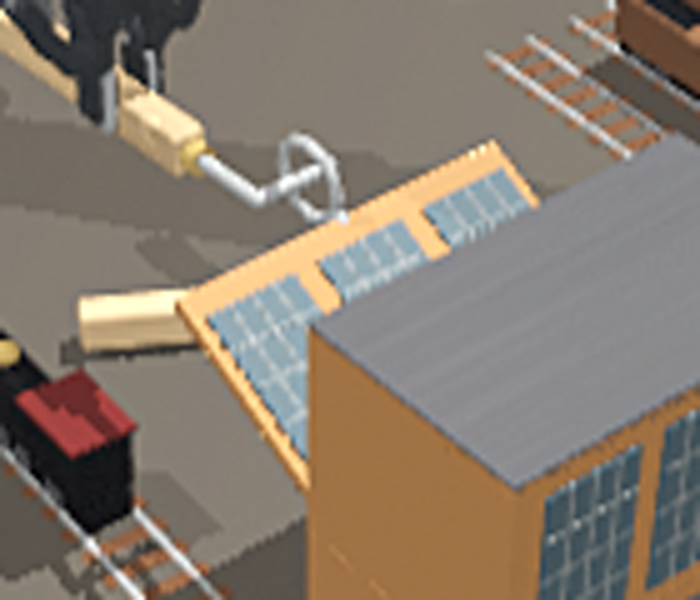

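The front is folded well down, and the ring sits around the leg at about (310, 178) in the crop. I'll ease on to feel for the stop.

>>> shift_gripper --steps '[[[-0.0025, 0, 0.004, 0, 0, 0], [-0.0015, 0, 0.004, 0, 0, 0], [0, 0, 0, 0, 0, 0]]]'

```text
time_s: 10.15
eef_pos: [0.4158, 0.1346, 0.2295]
tool_rot: [[0.998, 0.056, 0.009], [0.056, -0.998, 0.001], [0.009, -0.001, -1.0]]
contact_force: [9.0, -1.2, 4.7]
width: 0.0174
grip_force: 99.1
```

>>> shift_gripper --steps '[[[-0.0015, 0, 0.004, 0, 0, 0], [-0.0015, 0, 0.003, 0, 0, 0], [0, 0, 0, 0, 0, 0], [0, 0, 0, 0, 0, 0]]]'

```text
time_s: 10.55
eef_pos: [0.4142, 0.1358, 0.2231]
tool_rot: [[0.998, 0.058, 0.012], [0.058, -0.998, 0.003], [0.012, -0.002, -1.0]]
contact_force: [13.4, 5.0, 1.4]
width: 0.018
grip_force: 98.1
```

Run:
```python
from h import *
s=cam("scene");R,t=s[3],s[4]
def pr(p):
    q=R.T@(np.array(p)-t);return (s[1]+s[0]*q[0]/q[2],s[2]+s[0]*q[1]/q[2])
for th in(.9,1.0,1.1):
    d=.145*np.sin(th);e=(.664-.998*d,.171-.058*d,.119+.145*np.cos(th));print(th,np.round(pr(e),1))
b=bot.capture("scene");goal((0.415,.134,.236),3.35)
cv2.imwrite("pics/hk5.png",cv2.resize(b[160:240,240:340],None,fx=6,fy=6,interpolation=2))
```

```text
0.9 [292.4 178.8]
1.0 [290.2 181.1]
1.1 [288.3 183.9]
t 10.6 p [0.4142 0.1359 0.2231] d [ 0.0009  0.0019 -0.0129] after turn [ 0.0007  0.0019 -0.0129] rot [-0.0021 -0.0122 -0.0006] F [14.5  4.9  0.3] w 0.0175 q [-0.89  0.39  0.71  2.11 -0.36  0.76 -1.46]
```

View pics/hk5.png

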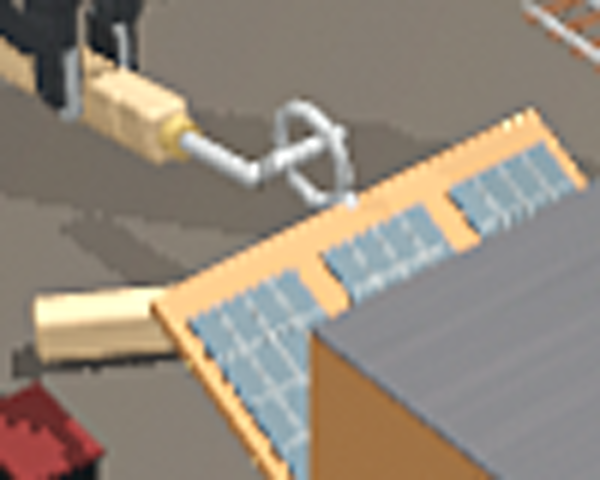

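Pulling force has jumped to 14 N, far above the hinge's 3 N, so the front is at its stop. The leg's midpoint is about (296, 155) and the ring centre about (314, 153) in the crop. I'll relieve the pull and slide the hook out.

>>> shift_gripper --steps '[[[0.004, 0, -0.001, 0, 0, 0], [0.004, 0, -0.001, 0, 0, 0], [0, 0, 0, 0, 0, 0], [0, 0, 0, 0, 0, 0]]]'

```text
time_s: 11.0
eef_pos: [0.4168, 0.1347, 0.2228]
tool_rot: [[0.998, 0.056, -0.0], [0.056, -0.998, -0.0], [-0.0, 0.0, -1.0]]
contact_force: [3.0, 1.6, -0.6]
width: 0.0177
grip_force: 97.9
```

Run:
```python
from h import *
b=bot.capture("scene");goal((0.415,.134,.236),3.35)
cv2.imwrite("pics/hk6.png",cv2.resize(b[160:240,240:340],None,fx=6,fy=6,interpolation=2))
```

```text
t 11.05 p [0.4168 0.1347 0.2229] d [-0.0019  0.0006 -0.0131] after turn [-0.0019  0.0006 -0.0131] rot [ 0.0001 -0.0001 -0.0019] F [3.1 1.8 0.4] w 0.0179 q [-0.88  0.39  0.71  2.09 -0.36  0.78 -1.46]
```

View pics/hk6.png

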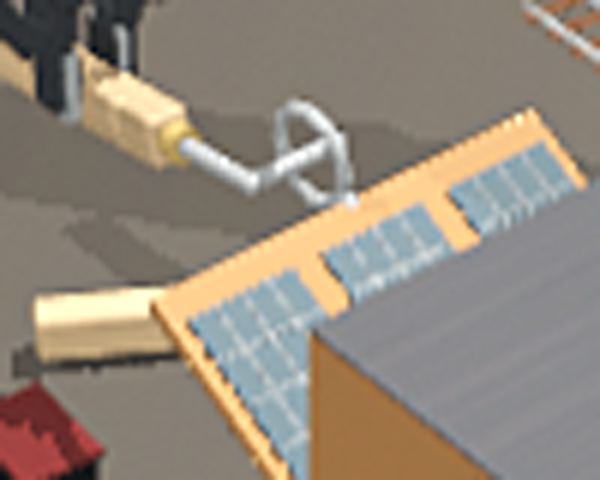

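The ring and front stayed put while the hook's corner moved to (253, 186). About 3 N of pull is left, so I'll ease a bit more and withdraw sideways.

>>> shift_gripper --steps '[[[0.003, 0, 0, 0, 0, 0], [0.003, 0, 0, 0, 0, 0], [0, 0, 0, 0, 0, 0], [0, 0, 0, 0, 0, 0]]]'

```text
time_s: 11.45
eef_pos: [0.4224, 0.1349, 0.2226]
tool_rot: [[0.998, 0.057, -0.001], [0.057, -0.998, -0.0], [-0.001, 0.0, -1.0]]
contact_force: [-0.5, 0.2, -1.1]
width: 0.018
grip_force: 97.8
```

>>> shift_gripper --steps '[[[0, 0.008, 0, 0, 0, 0], [0, 0.008, 0, 0, 0, 0], [0, 0, 0, 0, 0, 0]]]'

```text
time_s: 11.75
eef_pos: [0.4236, 0.1175, 0.223]
tool_rot: [[0.999, 0.055, 0.0], [0.055, -0.999, -0.0], [-0.0, 0.0, -1.0]]
contact_force: [0.7, 0.4, -0.6]
width: 0.0177
grip_force: 97.9
```

>>> shift_gripper --steps '[[[0, 0.015, 0, 0, 0, 0], [0, 0.015, 0, 0, 0, 0], [0, 0.02, 0, 0, 0, 0], [0, 0.02, 0, 0, 0, 0], [0, 0.03, 0, 0, 0, 0], [0, 0.04, 0, 0, 0, 0], [0, 0.04, 0, 0, 0, 0], [0, 0.04, 0, 0, 0, 0], [0, 0.04, 0, 0, 0, 0], [0, 0.035, 0, 0, 0, 0]]]'

```text
time_s: 12.75
eef_pos: [0.4402, -0.1776, 0.223]
tool_rot: [[0.998, 0.056, 0.0], [0.056, -0.998, -0.0], [0.0, 0.0, -1.0]]
contact_force: [0.9, 0.2, -1.2]
width: 0.0175
grip_force: 97.9
```

>>> shift_gripper --steps '[[[0, 0, 0, 0, 0, -0.12], [0, 0, 0, 0, 0, -0.12], [0, 0, 0, 0, 0, -0.12], [0, 0, 0, 0, 0, -0.12], [0, 0, 0, 0, 0, -0.12], [0, 0, 0, 0, 0, -0.12], [0, 0, 0, 0, 0, -0.125], [0, 0, 0, 0, 0, 0]]]'

```text
time_s: 13.55
eef_pos: [0.4402, -0.1756, 0.223]
tool_rot: [[0.619, 0.785, 0.0], [0.785, -0.619, 0.0], [0.0, -0.0, -1.0]]
contact_force: [-0.2, -0.3, -1.4]
width: 0.018
grip_force: 98.0
```

Run:
```python
from h import *
goal((.4878,-.1764,.11),51.75)
k=cam("scene");o=bot.get_obs();b=bot.capture("scene");cv2.imwrite("pics/s7.png",b)
m=cv2.inRange(cv2.cvtColor(b,cv2.COLOR_BGR2HSV),(18,50,130),(35,255,255))
m[:,:60]=0;m[:150]=0;m[350:]=0
R,t=k[3],k[4]
for v in((-.18,0,.064),(.06,0,.064),(.115,0,.064)):
    q=R.T@(o["eef_pos"]+o["tool_rot"]@np.array(v)-t);print("pred",k[1]+k[0]*q[0]/q[2],k[2]+k[0]*q[1]/q[2])
for c in cv2.findContours(m,0,1)[0]:
    if cv2.contourArea(c)>60:
        r=cv2.minAreaRect(c);print(cv2.contourArea(c),cv2.boxPoints(r).round(0).tolist())
```

```text
t 13.55 p [ 0.4402 -0.1756  0.223 ] d [0.0288 0.0379 0.113 ] after turn [0.0288 0.0379 0.113 ] rot [-0.0001 -0.0003 -0.0002] F [-0.2 -0.3 -1.4] w 0.018 q [ 0.02  0.4   0.43  2.01 -0.23  0.78 -0.09]
pred 71.28391671635791 220.8621353980263
pred 171.49984666743052 224.29726168911222
pred 194.8568174594804 225.09787437101883
969.0 [[531.0, 259.0], [559.0, 259.0], [559.0, 320.0], [531.0, 320.0]]
497.0 [[77.0, 224.0], [140.0, 219.0], [141.0, 231.0], [77.0, 236.0]]
266.5 [[149.0, 218.0], [178.0, 215.0], [179.0, 228.0], [151.0, 231.0]]
173.0 [[245.0, 209.0], [268.0, 207.0], [269.0, 218.0], [246.0, 220.0]]
1366.5 [[525.0, 160.0], [559.0, 160.0], [559.0, 225.0], [525.0, 225.0]]
334.0 [[146.0, 178.0], [177.0, 147.0], [192.0, 162.0], [162.0, 192.0]]
```

>>> shift_gripper --steps '[[[0.02, 0.019, 0, 0, 0, 0], [0.02, 0.019, 0, 0, 0, 0], [0, 0, 0, 0, -0.08, 0], [0, 0, 0, 0, -0.075, 0], [0.003, 0, 0.02, 0, 0, 0], [0.0045, 0, 0.03, 0, 0, 0], [0.0045, 0, 0.03, 0, 0, 0], [0.003, 0, 0.02, 0, 0, 0], [0.003, 0, 0.015, 0, 0, 0], [0, 0, 0, 0, 0, 0]]]'

```text
time_s: 14.6
eef_pos: [0.4942, -0.167, 0.1046]
tool_rot: [[0.615, 0.783, -0.099], [0.773, -0.623, -0.121], [-0.156, -0.003, -0.988]]
contact_force: [0.5, 0.3, -1.2]
width: 0.0178
grip_force: 98.1
```

>>> shift_gripper --steps '[[[0, 0, 0, 0, 0, 0], [0.001, 0, 0.006, 0, 0, 0], [0.001, 0, 0.004, 0, 0, 0], [0, 0, 0, 0, 0, 0]]]'

```text
time_s: 15.0
eef_pos: [0.4953, -0.1671, 0.0962]
tool_rot: [[0.613, 0.784, -0.096], [0.775, -0.62, -0.121], [-0.154, -0.0, -0.988]]
contact_force: [-0.7, -0.2, -1.5]
width: 0.0179
grip_force: 98.1
```

>>> shift_gripper --steps '[[[0.001, 0, 0.006, 0, 0, 0], [0.001, 0, 0.005, 0, 0, 0], [0, 0, 0, 0, 0, 0]]]'

```text
time_s: 15.3
eef_pos: [0.4952, -0.1668, 0.0844]
tool_rot: [[0.613, 0.784, -0.097], [0.775, -0.62, -0.121], [-0.155, -0.001, -0.988]]
contact_force: [-0.3, -1.3, -1.4]
width: 0.0179
grip_force: 98.1
```

>>> shift_gripper --steps '[[[0.0005, 0, 0.003, 0, 0, 0], [0, 0, 0, 0, 0, 0]]]'

```text
time_s: 15.5
eef_pos: [0.4954, -0.167, 0.0818]
tool_rot: [[0.613, 0.784, -0.096], [0.775, -0.62, -0.121], [-0.155, -0.0, -0.988]]
contact_force: [0.5, -0.8, -1.5]
width: 0.0175
grip_force: 98.1
```

>>> shift_gripper --steps '[[[0.0005, 0, 0.003, 0, 0, 0], [0, 0, 0, 0, 0, 0]]]'

```text
time_s: 15.7
eef_pos: [0.4955, -0.1669, 0.0788]
tool_rot: [[0.613, 0.784, -0.096], [0.775, -0.62, -0.121], [-0.155, -0.0, -0.988]]
contact_force: [0.2, -0.2, -0.9]
width: 0.0176
grip_force: 98.1
```

>>> shift_gripper --steps '[[[0, 0, 0.002, 0, 0, 0], [0, 0, 0, 0, 0, 0], [0, 0, 0, 0, 0, 0]]]'

```text
time_s: 16.0
eef_pos: [0.4954, -0.1673, 0.0771]
tool_rot: [[0.613, 0.784, -0.096], [0.775, -0.62, -0.121], [-0.154, 0.0, -0.988]]
contact_force: [0.5, -0.3, -2.1]
width: 0.0179
grip_force: 98.1
```

>>> shift_gripper --steps '[[[0, 0, 0.0015, 0, 0, 0], [0, 0, 0, 0, 0, 0]]]'

```text
time_s: 16.2
eef_pos: [0.4953, -0.1674, 0.0767]
tool_rot: [[0.613, 0.784, -0.095], [0.775, -0.62, -0.121], [-0.154, 0.001, -0.988]]
contact_force: [-2.6, 2.6, 12.6]
width: 0.0181
grip_force: 100.1
```

>>> shift_gripper --steps '[[[0, 0, 0, 0, 0, 0], [0, 0, 0, 0, 0, 0], [0, 0, 0, 0, 0, 0], [0, 0, 0, 0, 0, 0], [0, 0, 0, 0, 0, 0], [0, 0, 0, 0, 0, 0]]]' --finger_gap 0.085 --force 20

```text
time_s: 16.8
eef_pos: [0.4952, -0.1674, 0.0755]
tool_rot: [[0.613, 0.784, -0.096], [0.775, -0.62, -0.121], [-0.155, -0.0, -0.988]]
contact_force: [0.0, -0.1, -0.4]
width: 0.0855
grip_force: 0.0
```

>>> shift_gripper --steps '[[[0, 0, -0.02, 0, 0, 0], [0, 0, -0.03, 0, 0, 0], [0, 0, -0.04, 0, 0, 0], [0, 0, -0.05, 0, 0, 0], [0, 0, -0.05, 0, 0, 0], [0, 0, -0.04, 0, 0.08, 0], [0, 0, 0, 0, 0.075, 0], [0, 0, 0, 0, 0, 0], [0, 0, 0, 0, 0, 0]]]'

```text
time_s: 17.7
eef_pos: [0.5165, -0.1397, 0.3023]
tool_rot: [[0.621, 0.784, -0.002], [0.784, -0.621, -0.001], [-0.002, -0.001, -1.0]]
contact_force: [0.3, 0.1, -0.2]
width: 0.0851
grip_force: 0.0
```

Run:
```python
from h import *
k=cam("wrist");im=bot.capture("wrist");sc=bot.capture("scene");cv2.imwrite("pics/w8.png",im);cv2.imwrite("pics/s8.png",sc)
for nm,im,old in(("w",im,None),):
    hsv=cv2.cvtColor(im,cv2.COLOR_BGR2HSV)
    m=cv2.inRange(hsv,(15,60,150),(35,255,255))
    c=max(cv2.findContours(m,0,1)[0],key=cv2.contourArea);r=cv2.minAreaRect(c);print(r)
    P=np.array([onz(k,p,.024) for p in cv2.boxPoints(r)]);print(P.round(4).tolist(),P.mean(0))
    u=cv2.minAreaRect(c)
    st=cv2.inRange(hsv,(0,0,170),(180,45,255));st[150:]=0
    for c in cv2.findContours(st,0,1)[0]:
        if cv2.contourArea(c)>100:print("steel",cv2.contourArea(c),cv2.boundingRect(c))
# engine / front checks vs the earlier scene pictures
a=cv2.imread("pics/hk6.png");b=cv2.resize(sc[160:240,240:340],None,fx=6,fy=6,interpolation=2)
d=cv2.absdiff(a,b).max(2);print("front change",(d[110:,360:]>40).mean())
a=cv2.imread("pics/scene0.png");print("engine change",(cv2.absdiff(a,sc).max(2)[205:255,215:262]>60).mean())
```

```text
((283.5, 252.5), (211.0, 19.0), 90.0)
[[0.5306, -0.1093, 0.024], [0.5452, -0.1208, 0.024], [0.3908, -0.32, 0.024], [0.3729, -0.3058, 0.024]] [ 0.45986506 -0.21398205  0.024     ]
steel 131.5 (0, 116, 34, 34)
steel 642.5 (235, 97, 54, 52)
steel 387.0 (46, 0, 162, 150)
front change 0.0
engine change 0.002127659574468085
```

```bash
python3 -c 'from rig import bot;print(bot.close_job())'
```

```text
the job is handed in; nothing more can be done
None
```

I hooked the ring, pulled the works front down to its stop, unhooked the pole and laid it flat, hook the same way up, close to where it was. The job went in at about 18 s of the 58 s, with the engine unmoved in the before-and-after images; no verdict came back.

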